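# Stow a gearmotor and slide its cover home

## Robot

A 6-joint arm with a two-finger parallel gripper is mounted at the origin on the work surface. World frame = base frame: x ahead of the robot, y to its left, z up, the work surface at z = 0. Lengths are in m, angles in degrees, forces in N, time in s.
With the tool pointing down it reaches from about 0.375 to 0.75 m from the base axis. Payload 9 kg.
Tool frame: the origin (TCP) lies between the finger pads; the fingertips stand 14 mm ahead of it and the grasp point (between the pads) lies 5 mm behind it; z points along the fingers, y is the line along which they close (so a half turn about z gives the same grasp; the last joint's range is limited). The gripper opens to 85 mm and grips with 20 to 120 N. Pads are 22 mm wide; open, the fingers measure 114 mm over their backs; the gripper's body (76 mm by 85 mm) begins 54 mm behind the grasp point. The pads swing forward as they close: fully open they stand 13 mm farther back than shut.
Start: joints at [58.688, 5.964, 5.575, 89.605, 0, 77.527], TCP at [0.194, 0.568, 0.245] pointing down, gripper open.
Joint ranges: [-171.21, 171.21], [-48.23, 106.86], [-62.78, 66.21], [-105.2, 120.99], [-86.42, 89.51], [-180, 180]. Speed limits (degrees/s): [127.2, 127.2, 147.25, 180, 180, 180].

## Interface

Orientations are given as a 3x3 rotation matrix whose columns are the frame's x, y, z axes.
In Python, from workcell import get_state, camera, camera_model, finish_job gives the robot as it stands.
- The arm moves only by the shell command python3 -m crank 'ROWS' [OPENING]. ROWS is JSON, a list of rows, each an object of numbers: "dx", "dy", "dz": the shift along the world's x, y, z in mm; "turn": the turn about the world's z in degrees. In form: [{"dx": .., "dy": .., "dz": .., "turn": ..}, ...]. A call has exactly 5 rows; each row is the pose to reach, as a shift and turn from the pose commanded when the call began; what a row does not reach only later rows make up. A row lasts 1/10 s, in which the tool goes at most 50 mm and 8.59 degrees, less where a joint would pass 70% of its speed; a pose out of reach is approached as far as the arm can. A call with a gripper value outside its range is refused whole. OPENING is the opening, from 0 (shut) to 1 (fully open), set as the call begins (- or left out, the last holds). The fingers move at their own pace and stop on an object; the grip force is fixed at half the most. Time passes only in rows, so rows that repeat a pose let the fingers close, or fill a call up. It gives the time, the measured TCP pose, the force, the opening and the grip force at its end, in the units of the state.
- get_state(): the state, without advancing time (a new reading comes with each control period).
- camera(name): name is "side" or "top"; returns (picture, depth): 400x640x3 uint8, blue, green, red; 400x640 float32, m along the optical axis (not along the pixel's ray), 0 where there is no reading.
- camera_model(name): a dict with "camera_matrix" (3x3 intrinsics, pixels), "dist" ([k1, k2, p1, p2, k3] as OpenCV has them; the pictures are not rectified), "T" (4x4, takes a point from camera to world coordinates). Camera axes: x right, y down, z forward; pixel columns grow to the right and rows downward; lengths in m; the calibration is good to about 2 mm. A picture is of the moment at which its call begins. camera_model takes no time and is no camera call.
- finish_job(): hands the job in; it is judged then, once.
The state is a dict: "time": time; "q": joint angles; "joint_velocities": joint speeds; "joint_efforts": joint torques, N m; "position": TCP position; "tool_rot": TCP orientation; "wrist_force": force on the tool from outside, world axes, zero at the start; "torque": the same for the moment, N m; "gripper_width": finger opening in m; "finger_force": force on a finger pad.
Only numpy, scipy, OpenCV 4.12 (cv2) and the standard library are available. Lean on these libraries where they do the work, as an engineer would, in place of code of your own. Each camera call takes 0.05 s, during which the arm holds its last target. There are 200 camera calls.

## Task

Lay the green gearmotor flat on its foot in the case's pink-lined bay (set it down, do not drop it), then reach in under the rack's shelf and pull that bay's sliding cover fully shut against its stop, without slamming it. The case stands loose on the bench: do not drag it along. Leave the other bay's cover open, its blue motor where it is, and disturb nothing else on the bench or the rack.

Things in the scene. Friction and masses are not known exactly. Their poses are not given: they have to be found in the camera images.
- case: Loose grey steel stock case, 330 (x) x 248 (y) x 66 mm plus 9 mm rails, about 4 kg; origin: centre of its underside; x points to the robot's left (yaw 1.4 to 2.05), z up. Half at -x (robot's right): two open bays side by side, the near one (+y) nearer the robot, each 154 (x) x 110 (y) mm inside, floor 4 mm, walls to z = 66 mm. Half at +x: deck where the covers park.
- bay_near (a point): Centre of the inner floor of the near bay (case frame (-80, +61, 4) mm); axes as the case
- bay_far (a point): Centre of the inner floor of the far bay (case frame (-80, -61, 4) mm); axes as the case
- cover_near (a joint): Near bay's flat orange sliding cover, 164 x 112 x 6 mm, underside 67 mm above the bench. Value in m: 0 = fully open (parked on the deck), growing as it is pulled out from under the rack (case -x, to the robot's right); 0.160 = fully shut at a hard stop. Friction about 5 N, it stays where it is left; starts at 0 to 0.015.
- cover_far (a joint): Far bay's cover, the same
- handle_near (a point): Top centre of the near cover's black handle: an upright fin 70 mm long (along case x), 12 mm thick (y), 34 mm tall above the cover's top (fin top 107 mm above the bench), in the middle of the cover. While the cover is open it stands under the rack's shelf. Axes as the case.
- handle_far (a point): Top centre of the far cover's handle, the same
- rack: Fixed blue and plywood rack at the left of the bench; origin on the bench, x to the robot's left. Shelf spans x = +35 to +215 mm, y = -225 to +225 mm in its frame, underside 250 mm above the bench, open on all sides; two legs (x = 200, y = +-215 mm). The case stands under it with about the same origin and heading.
- pink_mat: Pink rubber mat 146 x 102 x 4 mm lying on the floor of one of the bays: marks the bay to use; origin at the centre of its underside
- green_motor: Gearmotor with a green round can, about 0.55 kg: steel foot 100 (x) x 50 (y) x 4 mm; flat-sided aluminium gearbox 56 (x, -34 to +22 mm) x 46 (y) mm, top at z = 48 mm; can 40 mm in diameter at the +x end to x = 54 mm; shaft stub to x = -52 mm. Origin: centre of the foot's underside, z up. Starts on the bench to the robot's right.
- blue_motor: The same gearmotor with a blue can, already lying in the other bay; leave it
- pulley: Dark steel stepped pulley, 110 mm diameter, 48 mm high, standing at the near right; origin under its centre; bystander
- jar: Blue jar 68 mm diameter, 100 mm high, at the rear right; origin under its centre; bystander
- wrench: Steel wrench 200 mm long lying at the far right edge, about along x; bystander
- can: Red can 72 mm diameter, 90 mm high, behind the rack at the left; origin under its centre; bystander
There are look-alikes about, which are no part of the job. Leave any orange, purple or yellow look-alike of the green_motor alone.

How it is judged (in metres and radians):
On the way, in this order (a step that is already met when the one before it is completed fails the run):
1. the green motor lies flat on its foot in the pink-lined bay, let go (((y of pink_mat in the frame of case above 0 m and x of green_motor in the frame of bay_near between -0.04 and 0.04 m and y of green_motor in the frame of bay_near between -0.04 and 0.04 m and z of green_motor in the frame of bay_near below 0.01 m and angle between green_motor's own z axis and vertical below 0.12 rad) or (y of pink_mat in the frame of case below 0 m and x of green_motor in the frame of bay_far between -0.04 and 0.04 m and y of green_motor in the frame of bay_far between -0.04 and 0.04 m and z of green_motor in the frame of bay_far below 0.01 m and angle between green_motor's own z axis and vertical below 0.12 rad)) and contact force between the fingers and green_motor below 0.3 N and linear speed of green_motor below 0.02 m/s), for 0.2 s.
2. that bay's cover is pulled shut to its stop (within 3 mm) (((y of pink_mat in the frame of case above 0 m and value of joint cover_near above 0.157 m) or (y of pink_mat in the frame of case below 0 m and value of joint cover_far above 0.157 m))), for 0.2 s.
At the end, for the whole second after the job is handed in: Green motor flat (within 7 deg) on its foot in the pink-lined bay, that cover within 3 mm of its stop, other cover open (under 40 mm along), blue motor in its bay, case moved under 15 mm, bystanders under 30 mm, all at rest (((y of pink_mat in the frame of case above 0 m and x of green_motor in the frame of bay_near between -0.04 and 0.04 m and y of green_motor in the frame of bay_near between -0.04 and 0.04 m and z of green_motor in the frame of bay_near below 0.01 m and angle between green_motor's own z axis and vertical below 0.12 rad and value of joint cover_near above 0.157 m and value of joint cover_far below 0.04 m) or (y of pink_mat in the frame of case below 0 m and x of green_motor in the frame of bay_far between -0.04 and 0.04 m and y of green_motor in the frame of bay_far between -0.04 and 0.04 m and z of green_motor in the frame of bay_far below 0.01 m and angle between green_motor's own z axis and vertical below 0.12 rad and value of joint cover_far above 0.157 m and value of joint cover_near below 0.04 m)) and linear speed of each of green_motor, case below 0.02 m/s and velocity of joint each of cover_near, cover_far below 0.01 m/s and distance of case from where it was at the start of the episode below 0.015 m and z of blue_motor in the frame of case below 0.012 m and distance of each of pulley, jar, wrench, can from where it was at the start of the episode below 0.03 m); the robot touches nothing.
It fails at once if the green motor is dropped or thrown (moves faster than 0.6 m/s while not held) (linear speed of green_motor above 0.6 m/s and contact force between the fingers and green_motor below 0.3 N).
It fails at once if a cover is slammed (faster than 0.45 m/s) (velocity of joint any of cover_near, cover_far above 0.45 m/s).
It fails at once if the case is dragged more than 15 mm (distance of case from where it was at the start of the episode above 0.015 m).
It fails at once if the blue motor is lifted out, shoved or the other cover is closed (distance of blue_motor from where it was at the start of the episode above 0.03 m or (y of pink_mat in the frame of case above 0 m and value of joint cover_far above 0.05 m) or (y of pink_mat in the frame of case below 0 m and value of joint cover_near above 0.05 m)).
It fails at once if the rack is struck (over 15 N) (contact force between any of the arm, the fingers and rack above 15 N).
It also fails if it takes over 53 s, if anything falls off the work surface, if the arm or the gripper's body presses on something with over 40 N, if the wrist force passes 120 N, or if a joint passes its speed limit or range.

## Working session

There is one attempt and no reset: what is moved stays moved. The work goes in short steps, Python scripts to look and compute and a shell command to move; the robot and the scene stay as the last step left them, time stands still between calls to the robot, and variables do not carry over. Pictures are saved under pics/ and viewed, at most 10 in all, crops included, and the job is handed in when it is done.

```bash
mkdir -p pics; cat > h.py <<'E'
import numpy as np,cv2
from workcell import *
def snap(n):
    p,d=camera(n); return p,d,camera_model(n)
def ray(m,uv):
    uv=np.array(uv,float).reshape(-1,1,2)
    x=cv2.undistortPoints(uv,np.array(m["camera_matrix"],float),np.array(m["dist"],float)).reshape(-1,2)
    T=np.array(m["T"]); return T[:3,3],np.c_[x,np.ones(len(x))]@T[:3,:3].T
def onz(m,uv,z):
    o,r=ray(m,uv); return o+r*((z-o[2])/r[:,2])[:,None]
def cloud(d,m):
    h,w=d.shape; v,u=np.mgrid[:h,:w]
    o,r=ray(m,np.c_[u.ravel(),v.ravel()]); return (o+r*d.reshape(-1,1)).reshape(h,w,3)
E
python3 - <<'E'
from h import *
for n in("top","side"):
    p,d,m=snap(n); cv2.imwrite(f"pics/{n}0.png",p); np.savez(f"{n}0.npz",p=p,d=d)
    print(n,np.round(m["T"],3).tolist(),np.round(m["camera_matrix"],1).tolist(),(d>0).mean())
s=get_state(); print(s["time"],s["position"],np.round(s["tool_rot"],3).tolist(),s["gripper_width"])
E
```

```text
top [[-0.025, -0.981, 0.193, 0.316], [-1.0, 0.024, -0.011, -0.012], [0.006, -0.194, -0.981, 1.496], [0.0, 0.0, 0.0, 1.0]] [[415.4, 0.0, 319.4], [0.0, 415.4, 201.8], [0.0, 0.0, 1.0]] 0.99617578125
side [[0.743, -0.333, 0.581, -0.248], [-0.669, -0.351, 0.655, -0.966], [-0.014, -0.875, -0.483, 0.775], [0.0, 0.0, 0.0, 1.0]] [[505.0, 0.0, 314.7], [0.0, 505.0, 196.2], [0.0, 0.0, 1.0]] 0.9959921875
0.1 [0.19358071 0.56761267 0.24460619] [[-0.946, 0.323, -0.001], [0.323, 0.946, -0.001], [0.0, -0.001, -1.0]] 0.08542767986170656
```

View pics/top0.png

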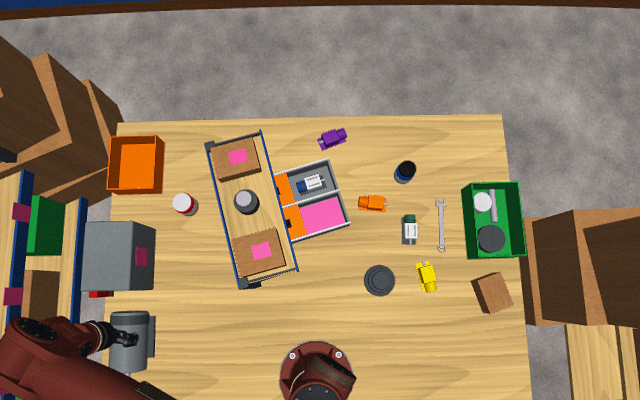

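View pics/side0.png

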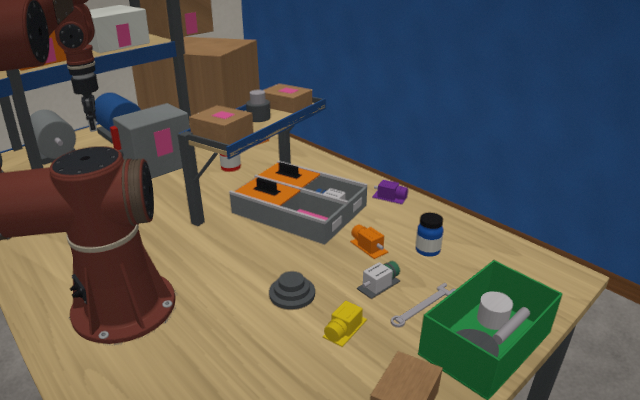

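Pink mat is in the near bay (top ~(322,214)), the green motor at top (410,229) / side (380,278), with its can away from the robot; the near handle is at side (267,186), under the shelf.

```bash
cat > meas.py <<'E'
from h import *
D={}
for n in("top","side"):
    z=np.load(f"{n}0.npz"); m=camera_model(n); D[n]=(z["p"],z["d"],m,cloud(z["d"],m))
def rect(q): 
    (c,s,a)=cv2.minAreaRect((q*1000).astype(np.float32)); return np.round(c,1),np.round(s,1),round(a,1)
for n,(p,d,m,C) in D.items():
    roi=np.zeros(d.shape,bool)
    if n=="top": roi[150:250,270:355]=1; g=np.s_[210:250,400:422]
    else: roi[155:245,225:372]=1; g=np.s_[255:300,350:405]
    s=roi&(C[...,2]>.057)&(C[...,2]<.082); 
    s=cv2.morphologyEx(s.astype(np.uint8),cv2.MORPH_OPEN,np.ones((2,2)))>0
    print(n,"case",s.sum(),rect(C[s][:,:2]))
    h=cv2.cvtColor(p,cv2.COLOR_BGR2HSV)
    pk=roi&(h[...,0]>145)&(h[...,0]<175)&(h[...,1]>90); print(" pink",rect(C[pk][:,:2]),np.median(C[pk][:,2]))
    G=C[g]; hg=h[g]
    t=(G[...,2]>.042)&(G[...,2]<.056); print(" gearbox top",t.sum(),rect(G[t][:,:2]),np.median(G[t][:,2]))
    al=(G[...,2]>.03); print(" motor>30",rect(G[al][:,:2]))
    gr=(hg[...,0]>60)&(hg[...,0]<100)&(hg[...,1]>60)&(G[...,2]>.01); print(" can",gr.sum(),G[gr].mean(0).round(4),rect(G[gr][:,:2]))
    ft=(G[...,2]>.0025); print(" all",ft.sum(),rect(G[ft][:,:2]))
    bl=roi&(h[...,2]<60)&(C[...,2]>.08)&(C[...,2]<.13)
    k,L,S,ce=cv2.connectedComponentsWithStats(bl.astype(np.uint8))
    for i in range(1,k):
        if S[i,4]>30: print(" black",S[i],C[L==i].mean(0).round(3),rect(C[L==i][:,:2]),C[L==i][:,2].max())
    o=roi&(h[...,0]>5)&(h[...,0]<20)&(h[...,1]>180)&(C[...,2]>.06)&(C[...,2]<.085)
    k,L,S,ce=cv2.connectedComponentsWithStats(o.astype(np.uint8))
    for i in range(1,k):
        if S[i,4]>60: print(" cover",S[i],rect(C[L==i][:,:2]),np.median(C[L==i][:,2]))
p=D["top"][0][140:300,200:460]; q=D["side"][0][140:310,220:420]
cv2.imwrite("pics/c0.png",np.vstack([cv2.resize(p,(520,320)),cv2.resize(q,(520,270))]))
E
python3 meas.py
```

```text
top case 1623 (array([539.2, -23.2]), array([422.7, 223.7]), 15.9)
 pink (array([482. , -45.4]), array([270.4, 202.6]), 25.4) 0.008163509750182874
 gearbox top 248 (array([ 507.7, -349.9]), array([44.4, 87.1]), 86.5) 0.04786087610642609
 motor>30 (array([ 405.6, -210.5]), array([ 88.6, 426.1]), 35.9)
 can 66 [ 0.5317 -0.3426  0.0637] (array([ 438.2, -184.4]), array([ 36.2, 420.6]), 30.4)
 all 522 (array([ 406.4, -236.7]), array([146.6, 461.2]), 39.5)
 cover [274 173  21  33 400] (array([647. ,  95.1]), array([110.6,  47.6]), 14.5) 0.0730623376204359
 cover [283 205  24  34 474] (array([529.9,  61.8]), array([109.8,  56.8]), 15.9) 0.07287221267578414
side case 3164 (array([ 207.5, -291.4]), array([1576.6,  400.4]), 41.7)
 pink (array([601.2,  43.6]), array([178. ,  50.6]), 84.5) 0.007200151448087444
 gearbox top 412 (array([ 507.9, -351.9]), array([49.7, 91.5]), 87.8) 0.04755993108701534
 motor>30 (array([ 133.2, -628.6]), array([1013.3,   85.8]), 36.7)
 can 80 [ 0.5373 -0.3618  0.0394] (array([ 537.4, -358.6]), array([30.9, 28.1]), 82.9)
 all 1172 (array([ 195. , -640.5]), array([1089.1,  141.4]), 43.7)
 black [279 163  19  13 169] [0.628 0.145 0.095] (array([631.4, 148. ]), array([21.5, 68. ]), 10.7) 0.10883204424860704
 black [257 178  20  15 187] [0.513 0.105 0.096] (array([514.1, 107.4]), array([20.2, 66.1]), 11.7) 0.109140827249682
 cover [259 163  61  24 551] (array([637. , 150.8]), array([110.7, 165.4]), 16.0) 0.07246157198778769
 cover [236 178  64  27 655] (array([518.4, 115.8]), array([108.6, 175.3]), 15.2) 0.07252098543327279
```

View pics/c0.png

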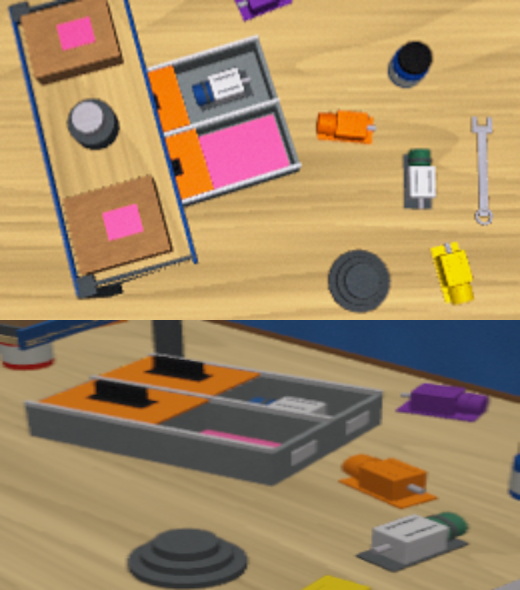

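The crop shows the mat in the near bay, both covers parked with fins just behind the shelf edge, and the motor's gearbox clear on both sides. My rectangles picked up zero-depth pixels, so I'm cleaning those out and profiling the tool's height for the under-shelf reach.

```bash
cat > meas2.py <<'E'
from h import *
from meas_util import *
E
cat > meas2.py <<'E'
from h import *
def rect(q):
    (c,s,a)=cv2.minAreaRect((q*1000).astype(np.float32)); return np.round(c,1),np.round(s,1),round(a,1)
A=[];
for n in("top","side"):
    z=np.load(f"{n}0.npz"); p,d=z["p"],z["d"]; m=camera_model(n); C=cloud(d,m); h=cv2.cvtColor(p,cv2.COLOR_BGR2HSV)
    ok=d>0
    def sel(mask): 
        mk=cv2.morphologyEx((mask&ok).astype(np.uint8),cv2.MORPH_OPEN,np.ones((2,2)))
        k,L,S,_=cv2.connectedComponentsWithStats(mk); return C[L==1+S[1:,4].argmax()]
    x,y,zz=C[...,0],C[...,1],C[...,2]
    M=(abs(x-.5)<.08)&(abs(y+.35)<.05)
    print(n,"gearbox+can>35",rect(sel(M&(zz>.035)&(zz<.07))[:,:2]),"all>2.5",rect(sel(M&(zz>.0025)&(zz<.07))[:,:2]))
    t=sel(M&(zz>.04)&(zz<.06)&(h[...,1]<60)&(h[...,2]>110)); print(" gearbox",rect(t[:,:2]),np.median(t[:,2]))
    ca=sel((x>.4)&(x<.78)&(abs(y-.05)<.23)&(zz>.058)&(zz<.082)); print(" case",len(ca),rect(ca[:,:2])); A.append(ca)
    sh=sel((zz>.235)&(zz<.30)&(x>.3)&(x<.9)&(abs(y-.12)<.2)); print(" shelf",rect(sh[:,:2]),np.percentile(sh[:,2],[5,50,95]))
    for lo in np.arange(.22,.70,.03):
        q=C[ok&(zz>lo)&(zz<=lo+.03)&(np.hypot(x-.1936,y-.5676)<.13)]
        if len(q)>5: 
            u=np.array([.1936,.5676]);u/=np.linalg.norm(u); r=(q[:,:2]-[.1936,.5676])@np.c_[u,[-u[1],u[0]]]
            print(f"  z{lo:.2f} n{len(q)} radial {r[:,0].min()*1000:.0f}..{r[:,0].max()*1000:.0f} tang {r[:,1].min()*1000:.0f}..{r[:,1].max()*1000:.0f}")
print("merged",rect(np.vstack(A)[:,:2]))
E
python3 meas2.py
```

```text
top gearbox+can>35 (array([ 436.6, -193. ]), array([ 87. , 425.7]), 22.1) all>2.5 (array([ 403.7, -220.4]), array([100.1, 440.5]), 35.5)
 gearbox (array([ 425.1, -196.1]), array([ 63.4, 422.9]), 22.1) 0.0479473138938743
 case 1611 (array([539.2, -23.2]), array([422.7, 223.7]), 15.9)
 shelf (array([580.4, 187.7]), array([603.5, 272.4]), 12.8) [0.26127397 0.2676967  0.28761177]
  z0.25 n15 radial -59..-48 tang -9..-1
  z0.28 n85 radial -77..74 tang -15..18
  z0.31 n128 radial -75..70 tang -19..19
  z0.34 n154 radial -71..64 tang -37..28
  z0.37 n169 radial -40..10 tang -37..30
  z0.40 n139 radial -42..13 tang -37..32
  z0.43 n212 radial -43..14 tang -39..34
  z0.46 n122 radial -43..17 tang -39..22
  z0.49 n113 radial -56..17 tang -46..23
  z0.52 n297 radial -58..34 tang -53..14
  z0.55 n321 radial -57..34 tang -53..-5
  z0.58 n179 radial -55..33 tang -49..-21
  z0.61 n114 radial -95..23 tang -54..-29
  z0.64 n420 radial -127..37 tang -59..-25
  z0.67 n832 radial -130..37 tang -60..62
side gearbox+can>35 (array([ 530.4, -352.6]), array([139. ,  47.7]), 1.2) all>2.5 (array([ 150.5, -612.
[... 210 characters left out ...]
16.1]), array([3574.4,  514.7]), 46.9) [0.15501578 0.27238386 0.29254176]
  z0.22 n7 radial -53..45 tang -8..8
  z0.25 n86 radial -62..48 tang -11..11
  z0.28 n78 radial -81..-28 tang -17..17
  z0.31 n138 radial -77..54 tang -19..19
  z0.34 n161 radial -77..1 tang -35..37
  z0.37 n250 radial -44..6 tang -38..37
  z0.40 n238 radial -47..9 tang -36..38
  z0.43 n282 radial -48..2 tang -41..40
  z0.46 n271 radial -50..-4 tang -41..40
  z0.49 n301 radial -59..30 tang -49..51
  z0.52 n416 radial -64..34 tang -56..56
  z0.55 n388 radial -63..35 tang -54..55
  z0.58 n228 radial -58..34 tang -51..25
  z0.61 n77 radial -95..0 tang -52..-8
merged (array([ 176.5, -320.5]), array([1487.6,  412.9]), 41.2)
```

```bash
python3 -m crank '[{"dx":0,"dy":0,"dz":40,"turn":0},{"dx":0,"dy":0,"dz":80,"turn":0},{"dx":0,"dy":0,"dz":120,"turn":0},{"dx":0,"dy":0,"dz":160,"turn":0},{"dx":0,"dy":0,"dz":200,"turn":0}]' 1
cat > meas3.py <<'E'
from h import *
def rect(q):
    q=np.ascontiguousarray(q[:,:2]*1000,dtype=np.float32); (c,s,a)=cv2.minAreaRect(q.reshape(-1,1,2)); return np.round(c,1),np.round(s,1),round(a,1),len(q)
for n in("top","side"):
    z=np.load(f"{n}0.npz"); p,d=z["p"],z["d"]; m=camera_model(n); C=cloud(d,m); h=cv2.cvtColor(p,cv2.COLOR_BGR2HSV)
    x,y,zz=np.moveaxis(C,2,0); ok=d>0
    M=ok&(abs(x-.5)<.08)&(abs(y+.35)<.06)
    print(n,"top35",rect(C[M&(zz>.035)&(zz<.07)]),"low",rect(C[M&(zz>.0025)&(zz<.07)]))
    K=ok&(h[...,0]>5)&(h[...,0]<20)&(h[...,1]>180)&(zz>.06)&(zz<.085)&(x>.4)&(x<.8)&(y>-.1)&(y<.3)
    th=np.radians(105.5); ex=np.array([np.cos(th),np.sin(th)]); ey=np.array([-ex[1],ex[0]]); o=np.array([.599,.053])
    X=(C[...,:2]-o)@ex*1000; Y=(C[...,:2]-o)@ey*1000
    for s in(1,-1):
        q=K&(Y*s>0)
        print(" cover",s,rect(C[q]),"X",np.percentile(X[q],[1,99]).round(),"Y",np.percentile(Y[q],[1,99]).round())
        b=ok&(h[...,2]<70)&(zz>.085)&(zz<.115)&(Y*s>30)&(Y*s<95)&(X>0)&(X<150)
        if b.sum()>5: print(" fin X",np.percentile(X[b],[2,98]).round(),"Y",np.percentile(Y[b],[2,50,98]).round())
    W=ok&(zz>.058)&(zz<.085)&(abs(X)<200)&(abs(Y)<150)
    for nm,q,v in(("right edge",W&(abs(Y)<100)&(X<-100),X),("near edge",W&(X>-150)&(X<20)&(Y>90),Y),("far edge",W&(X>-150)&(X<20)&(Y<-90),Y),("divider",W&(X>-140)&(X<-20)&(abs(Y)<30),Y)):
        if q.sum()>5: print(" ",nm,q.sum(),np.percentile(v[q],[2,50,98]).round(1), "slope",np.round(np.degrees(np.polyfit((Y if v is X else X)[q],v[q],1)[0]),2))
    S=ok&(zz>.25)&(abs(Y)<250)&(X>0)&(X<260)
    for lo in np.arange(.25,.48,.02):
        q=S&(zz>lo)&(zz<=lo+.02)
        if q.sum()>5: print(f"  shelf z{lo:.2f} n{q.sum()} X",np.percentile(X[q],[1,99]).round(),"Y",np.percentile(Y[q],[1,99]).round())
E
python3 meas3.py
```

```text
time: 0.6
position: [0.1935, 0.5676, 0.4467]
tool_rot: [[-0.946, 0.323, -0.0], [0.323, 0.946, -0.0], [0.0, -0.0, -1.0]]
wrist_force: [0.8, 0.7, 0.4]
gripper_width: 0.0853
finger_force: 0.0
top top35 (array([ 499.7, -348.9]), array([ 44.8, 103.5]), 87.8, 298) low (array([ 500.1, -350. ]), array([159.5, 119.4]), 0.2, 649)
 cover 1 (array([529.9,  61.8]), array([109.8,  56.8]), 15.9, 474) X [-1. 54.] Y [ 10. 118.]
 fin X [44. 52.] Y [58. 64. 68.]
 cover -1 (array([647. ,  95.1]), array([110.6,  47.6]), 14.5, 400) X [ 5. 51.] Y [-112.   -4.]
  right edge 188 [-157.7 -151.9 -103.6] slope -0.08
  near edge 182 [ 92.8 120.8 126. ] slope -5.16
  far edge 192 [-122.3 -116.9  -93.1] slope 2.67
  divider 129 [-4.7  3.3  8.4] slope 0.67
  shelf z0.25 n3354 X [ 51. 224.] Y [-187.  231.]
  shelf z0.27 n1661 X [ 45. 231.] Y [-212.  237.]
  shelf z0.29 n192 X [ 74. 220.] Y [-169.  213.]
  shelf z0.31 n3316 X [ 78. 209.] Y [-178.  211.]
  shelf z0.33 n359 X [ 88. 207.] Y [-18. 209.]
  shelf z0.35 n7 X [127. 162.] Y [-15.  17.]
side top35 (array([ 507.6, -351.9]), array([49.7, 92.2]), 87.4, 515) low (array([ 498.4, -349.8]), array([154.7, 119.2]), 0.0, 1037)
 cover 1 (array([518.4, 115.8]), array([108.6, 175.3]), 15.2, 655) X [ -4. 159.] Y [  8. 113.]
 fin X [ 43. 108.] Y [59. 69. 74.]
 cover -1 (array([637. , 150.8]), array([110.7, 165.4]), 16.0, 551) X [  4. 165.] Y [-111.   -9.]
 fin X [ 50. 115.] Y [-62. -52. -46.]
  right edge 278 [-160.1 -153.2 -104. ] slope -0.22
  near edge 389 [ 94.  124.9 129.6] slope -3.57
  far edge 307 [-123.4 -115.3  -95.2] slope 2.59
  divider 237 [-1.7  5.7 11.5] slope 0.59
  shelf z0.25 n1270 X [ 41. 223.] Y [-201.  240.]
  shelf z0.27 n1760 X [ 41. 226.] Y [-204.  240.]
  shelf z0.29 n866 X [ 72. 205.] Y [-173.  214.]
  shelf z0.31 n1676 X [ 73. 205.] Y [-178.  214.]
  shelf z0.33 n175 X [104. 158.] Y [-19. 201.]
```

Case origin is about (0.594, 0.056) at yaw 106°, which puts the near bay centre at (0.558, -0.037). The motor is at about (0.498, -0.351), yaw -2°, and shelf items reach about 0.35 m. I'll arc over the rack.

```bash
python3 -m crank '[{"dx":35,"dy":-22,"dz":6,"turn":3},{"dx":70,"dy":-45,"dz":12,"turn":6},{"dx":105,"dy":-70,"dz":18,"turn":9},{"dx":140,"dy":-95,"dz":24,"turn":12},{"dx":172,"dy":-125,"dz":30,"turn":16.7}]' | head -2 &&
python3 -m crank '[{"dx":34,"dy":-35,"dz":0,"turn":0},{"dx":66,"dy":-72,"dz":0,"turn":0},{"dx":96,"dy":-110,"dz":0,"turn":0},{"dx":120,"dy":-150,"dz":0,"turn":0},{"dx":140,"dy":-192,"dz":0,"turn":0}]'|head -2 &&
python3 -m crank '[{"dx":15,"dy":-46,"dz":0,"turn":0},{"dx":28,"dy":-92,"dz":0,"turn":0},{"dx":40,"dy":-138,"dz":0,"turn":0},{"dx":50,"dy":-184,"dz":0,"turn":0},{"dx":55,"dy":-230,"dz":0,"turn":0}]' ; python3 -c "
from workcell import *;print(get_state()['q'])"
```

```text
time: 1.1
position: [0.3671, 0.4419, 0.4748]
time: 1.6
position: [0.5068, 0.2491, 0.4745]
time: 2.1
position: [0.5611, 0.0189, 0.4746]
tool_rot: [[-0.999, 0.037, -0.001], [0.037, 0.999, 0.0], [0.001, 0.0, -1.0]]
wrist_force: [-0.2, -0.6, -0.9]
gripper_width: 0.0856
finger_force: 0.0
[-1.14264233e+01  1.16768380e+01  3.69508957e+01  1.15329788e+02
  7.49162997e-03 -9.27983254e+00]
```

```bash
python3 -m crank '[{"dx":-5,"dy":-45,"dz":0,"turn":0},{"dx":-11,"dy":-90,"dz":0,"turn":0},{"dx":-19,"dy":-134,"dz":0,"turn":0},{"dx":-28,"dy":-178,"dz":0,"turn":0},{"dx":-38,"dy":-220,"dz":0,"turn":0}]' | head -2 &&
python3 -m crank '[{"dx":-7,"dy":-40,"dz":-20,"turn":0},{"dx":-14,"dy":-80,"dz":-40,"turn":0},{"dx":-22,"dy":-118,"dz":-65,"turn":0},{"dx":-29,"dy":-151,"dz":-95,"turn":0},{"dx":-29,"dy":-151,"dz":-140,"turn":0}]'|head -2 &&
python3 -m crank '[{"dx":0,"dy":0,"dz":-45,"turn":0},{"dx":0,"dy":0,"dz":-90,"turn":0},{"dx":0,"dy":0,"dz":-135,"turn":0},{"dx":0,"dy":0,"dz":-180,"turn":0},{"dx":0,"dy":0,"dz":-214,"turn":0}]'; python3 - <<'E'
from h import *
print(get_state()['q'])
t=snap("top")[0][190:270,370:450];s=snap("side")[0][200:320,320:460]
cv2.imwrite("pics/g1.png",np.hstack([cv2.resize(t,(400,400)),cv2.resize(s,(400,343))[:,:].copy() if 0 else cv2.resize(s,(400,400))]))
E
```

```text
time: 2.6
position: [0.5221, -0.2009, 0.4749]
time: 3.1
position: [0.4926, -0.3543, 0.3343]
time: 3.6
position: [0.4927, -0.3489, 0.1177]
tool_rot: [[-0.999, 0.037, -0.002], [0.037, 0.999, 0.002], [0.002, 0.002, -1.0]]
wrist_force: [0.2, 0.2, -0.6]
gripper_width: 0.0854
finger_force: 0.0
[-4.77064395e+01  7.70730639e+00 -5.83078490e+00  7.66482935e+01
  5.56624450e-03 -4.55648692e+01]
```

View pics/g1.png

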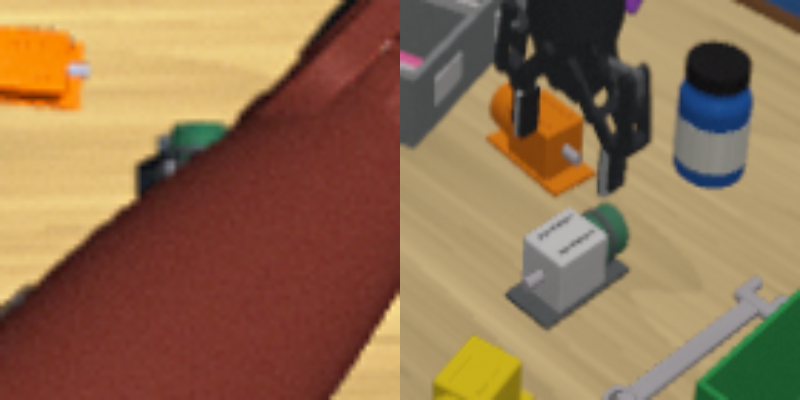

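The fingers straddle the gearbox (midpoint at crop px (567,158), directly above it). Going down and gripping.

```bash
python3 -m crank '[{"dx":0,"dy":0,"dz":-30,"turn":0},{"dx":0,"dy":0,"dz":-60,"turn":0},{"dx":0,"dy":0,"dz":-78,"turn":0},{"dx":0,"dy":0,"dz":-90,"turn":0},{"dx":0,"dy":0,"dz":-92,"turn":0}]' &&
python3 -m crank '[{"dx":0,"dy":0,"dz":0,"turn":0},{"dx":0,"dy":0,"dz":0,"turn":0},{"dx":0,"dy":0,"dz":0,"turn":0},{"dx":0,"dy":0,"dz":0,"turn":0},{"dx":0,"dy":0,"dz":0,"turn":0}]' 0
```

```text
time: 4.2
position: [0.4938, -0.3502, 0.0295]
tool_rot: [[-0.999, 0.037, -0.0], [0.037, 0.999, 0.0], [0.0, 0.0, -1.0]]
wrist_force: [0.6, 0.2, 1.5]
gripper_width: 0.0855
finger_force: 0.0
time: 4.7
position: [0.4945, -0.3505, 0.031]
tool_rot: [[-0.999, 0.037, 0.002], [0.037, 0.999, -0.001], [-0.002, -0.001, -1.0]]
wrist_force: [-0.7, 1.3, 5.4]
gripper_width: 0.0451
finger_force: 64.1
```

```bash
python3 -m crank '[{"dx":0,"dy":0,"dz":10,"turn":0},{"dx":0,"dy":0,"dz":40,"turn":0},{"dx":0,"dy":0,"dz":80,"turn":0},{"dx":0,"dy":0,"dz":120,"turn":0},{"dx":0,"dy":0,"dz":150,"turn":0}]' |tail -3 &&
python3 -m crank '[{"dx":5,"dy":25,"dz":10,"turn":-8},{"dx":10,"dy":55,"dz":10,"turn":-16},{"dx":16,"dy":85,"dz":10,"turn":-24},{"dx":22,"dy":115,"dz":10,"turn":-32},{"dx":28,"dy":140,"dz":10,"turn":-40}]'|tail -3 &&
python3 -m crank '[{"dx":8,"dy":40,"dz":0,"turn":-8},{"dx":16,"dy":80,"dz":0,"turn":-16},{"dx":24,"dy":115,"dz":0,"turn":-24},{"dx":31,"dy":140,"dz":0,"turn":-32},{"dx":31,"dy":148,"dz":0,"turn":-32}]'; python3 - <<'E'
from h import *
s=get_state();print(s['q'])
p,d,m=snap("side"); np.savez("s1.npz",p=p,d=d)
cv2.imwrite("pics/g2.png",cv2.resize(p[90:260,220:400],None,fx=3,fy=3))
C=cloud(d,m);P=np.array(s["position"])
th=np.radians(106);ex=np.array([np.cos(th),np.sin(th)]);ey=np.array([-ex[1],ex[0]])
rel=(C[...,:2]-P[:2]); X=rel@ex*1000;Y=rel@ey*1000;Z=(C[...,2]-P[2])*1000
for lo in range(-50,30,5):
    q=(d>0)&(abs(X)<110)&(abs(Y)<70)&(Z>lo)&(Z<=lo+5)
    if q.sum()>8: print(lo,q.sum(),np.percentile(X[q],[1,99]).round(),np.percentile(Y[q],[1,99]).round())
E
```

```text
wrist_force: [1.3, -1.5, -6.2]
gripper_width: 0.0455
finger_force: 63.3
wrist_force: [0.7, -0.3, -6.2]
gripper_width: 0.0451
finger_force: 63.4
time: 6.2
position: [0.5528, -0.0595, 0.1895]
tool_rot: [[-0.272, 0.962, -0.0], [0.962, 0.272, 0.001], [0.001, 0.0, -1.0]]
wrist_force: [-0.3, -1.2, -6.6]
gripper_width: 0.0452
finger_force: 63.5
[-1.96436322e+01 -1.92351353e+00 -8.27387880e+00  8.36763054e+01
  3.81333817e-02  5.46008062e+01]
-35 30 [-57.  43.] [-10.  28.]
-30 119 [-57.  44.] [-19.  30.]
-25 33 [-58.  25.] [10. 28.]
-20 49 [-62.  26.] [-8. 28.]
-15 50 [-62.  22.] [-15.  32.]
-10 55 [-62.  43.] [-13.  35.]
-5 65 [-62.  44.] [-13.  38.]
0 72 [-61.  23.] [-12.  41.]
5 70 [-62.  24.] [-7. 40.]
10 98 [-61.  21.] [-22.  41.]
15 114 [-44.  20.] [-23.  39.]
20 31 [-14.   8.] [-28.  42.]
25 18 [-14.   8.] [-34.  41.]
```

View pics/g2.png

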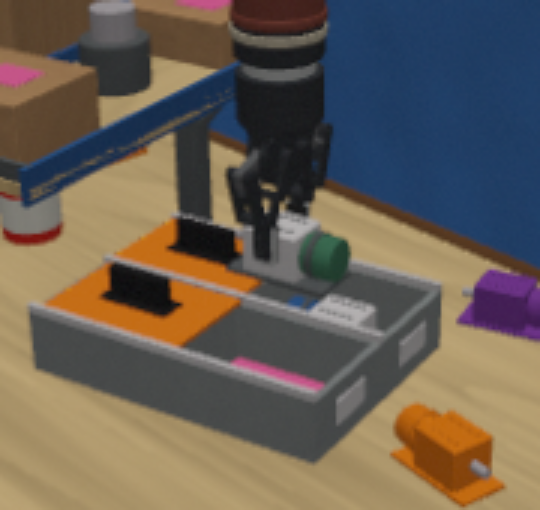

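Motor hangs level, foot centre 7 mm to case -x of the TCP (green can to the right). Going over the pink bay and down.

```bash
python3 -m crank '[{"dx":2,"dy":15,"dz":0,"turn":0},{"dx":4,"dy":28,"dz":0,"turn":0},{"dx":4,"dy":28,"dz":-20,"turn":0},{"dx":4,"dy":28,"dz":-45,"turn":0},{"dx":4,"dy":28,"dz":-70,"turn":0}]' |tail -3 &&
python3 -m crank '[{"dx":0,"dy":0,"dz":-20,"turn":0},{"dx":0,"dy":0,"dz":-40,"turn":0},{"dx":0,"dy":0,"dz":-55,"turn":0},{"dx":0,"dy":0,"dz":-65,"turn":0},{"dx":0,"dy":0,"dz":-70,"turn":0}]' &&
python3 -m crank '[{"dx":0,"dy":0,"dz":-2,"turn":0},{"dx":0,"dy":0,"dz":-4,"turn":0},{"dx":0,"dy":0,"dz":-6,"turn":0},{"dx":0,"dy":0,"dz":-8,"turn":0},{"dx":0,"dy":0,"dz":-8,"turn":0}]'
```

```text
wrist_force: [1.1, 0.6, -6.6]
gripper_width: 0.0452
finger_force: 63.8
time: 7.25
position: [0.5564, -0.0341, 0.0485]
tool_rot: [[-0.273, 0.962, -0.001], [0.962, 0.273, 0.0], [0.0, -0.001, -1.0]]
wrist_force: [0.3, -1.2, -6.1]
gripper_width: 0.045
finger_force: 63.6
time: 7.75
position: [0.5567, -0.0341, 0.0413]
tool_rot: [[-0.273, 0.962, 0.0], [0.962, 0.273, -0.0], [-0.0, 0.0, -1.0]]
wrist_force: [-0.0, -0.3, -5.9]
gripper_width: 0.0452
finger_force: 63.6
```

```bash
python3 -m crank '[{"dx":0,"dy":0,"dz":-0.5,"turn":0},{"dx":0,"dy":0,"dz":-1,"turn":0},{"dx":0,"dy":0,"dz":-1.5,"turn":0},{"dx":0,"dy":0,"dz":-2,"turn":0},{"dx":0,"dy":0,"dz":-2,"turn":0}]'|sed -n '2p;4p' &&
python3 -m crank '[{"dx":0,"dy":0,"dz":-0.5,"turn":0},{"dx":0,"dy":0,"dz":-1,"turn":0},{"dx":0,"dy":0,"dz":-1,"turn":0},{"dx":0,"dy":0,"dz":-1,"turn":0},{"dx":0,"dy":0,"dz":-1,"turn":0}]'|sed -n '2p;4p'
```

```text
position: [0.5567, -0.0341, 0.0393]
wrist_force: [-0.3, 0.4, -6.0]
position: [0.5568, -0.0341, 0.039]
wrist_force: [-4.5, 1.9, 5.8]
```

The foot is down (force went from -6 to +6 N). I'll release with a limited opening and rise.

```bash
python3 -m crank '[{"dx":0,"dy":0,"dz":0,"turn":0},{"dx":0,"dy":0,"dz":0,"turn":0},{"dx":0,"dy":0,"dz":0,"turn":0},{"dx":0,"dy":0,"dz":0,"turn":0},{"dx":0,"dy":0,"dz":0,"turn":0}]' 0.7 &&
python3 -m crank '[{"dx":0,"dy":0,"dz":5,"turn":0},{"dx":0,"dy":0,"dz":20,"turn":0},{"dx":0,"dy":0,"dz":50,"turn":0},{"dx":0,"dy":0,"dz":80,"turn":0},{"dx":0,"dy":0,"dz":100,"turn":0}]'|sed -n '2p;4,6p'; python3 - <<'E'
from h import *
p,d,m=snap("side")
cv2.imwrite("pics/g3.png",cv2.resize(p[90:260,220:400],None,fx=3,fy=3))
C=cloud(d,m);th=np.radians(106);ex=np.array([np.cos(th),np.sin(th)]);ey=np.array([-ex[1],ex[0]])
rel=C[...,:2]-[.5944,.0564]; X=rel@ex*1000;Y=rel@ey*1000;Z=C[...,2]*1000
q=(d>0)&(abs(X+80)<74)&(abs(Y-61)<50)&(Z>45)&(Z<62); print("motor top",q.sum(),np.percentile(X[q],[2,98]),np.percentile(Y[q],[2,98]),np.median(Z[q]))
q=(d>0)&(Z>95)&(Z<112)&(Y>30)&(Y<95)&(X>0)&(X<140); print("fin",q.sum(),np.percentile(X[q],[2,98]),np.percentile(Y[q],[2,50,98]))
W=(d>0)&(Z>58)&(Z<85)
q=W&(abs(Y)<100)&(X<-140)&(X>-190); print("right",np.percentile(X[q],[2,50]))
q=W&(abs(X+80)<60)&(abs(Y)<20); print("div",np.percentile(Y[q],[5,50,95]),np.polyfit(X[q],Y[q],1)[0]*57.3)
E
```

```text
time: 9.25
position: [0.5569, -0.0341, 0.0384]
tool_rot: [[-0.273, 0.962, 0.0], [0.962, 0.273, -0.0], [-0.0, 0.0, -1.0]]
wrist_force: [-0.3, 0.1, 0.5]
gripper_width: 0.0597
finger_force: 0.0
position: [0.5577, -0.0344, 0.1421]
wrist_force: [0.2, -0.0, -0.1]
gripper_width: 0.0601
finger_force: 0.0
motor top 253 [-136.82781642  -52.34507281] [42.86037131 86.65450857] 54.138262351675735
fin 107 [ 39.46286131 106.8497344 ] [54.87656871 64.87326412 70.49372369]
right [-164.59961524 -160.72363834]
div [-3.44507747  3.21333253  7.47060969] 0.14555132324108633
```

View pics/g3.png

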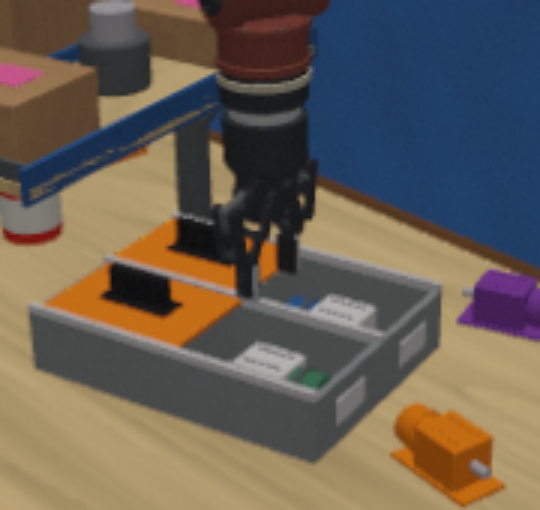

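Motor sits flat in the pink bay and the near fin spans case X of about 39–107. The tool column won't fit under the shelf, so I'll drag the cover out with one open finger pressed on it in front of the fin, then grip the fin once it's clear.

```bash
python3 -m crank '[{"dx":0,"dy":0,"dz":0,"turn":8},{"dx":0,"dy":0,"dz":0,"turn":16.5},{"dx":0,"dy":0,"dz":0,"turn":25},{"dx":0,"dy":0,"dz":0,"turn":33.5},{"dx":0,"dy":0,"dz":0,"turn":42}]' 1 |head -2 &&
python3 -m crank '[{"dx":0,"dy":0,"dz":0,"turn":8},{"dx":0,"dy":0,"dz":0,"turn":16.5},{"dx":0,"dy":0,"dz":0,"turn":25},{"dx":0,"dy":0,"dz":0,"turn":33.5},{"dx":0,"dy":0,"dz":0,"turn":42}]' |head -2 &&
python3 -m crank '[{"dx":0,"dy":0,"dz":-8,"turn":6},{"dx":0,"dy":0,"dz":-16,"turn":6},{"dx":0,"dy":0,"dz":-24,"turn":6},{"dx":0,"dy":0,"dz":-32,"turn":6},{"dx":0,"dy":0,"dz":-32,"turn":6}]' &&
python3 -m crank '[{"dx":-4,"dy":12,"dz":0,"turn":0},{"dx":-8,"dy":25,"dz":0,"turn":0},{"dx":-11,"dy":38,"dz":0,"turn":0},{"dx":-13,"dy":45,"dz":0,"turn":0},{"dx":-13,"dy":45,"dz":0,"turn":0}]' ; python3 - <<'E'
from h import *
p,d,m=snap("side"); print(get_state()['q'])
cv2.imwrite("pics/g4.png",cv2.resize(p[90:260,220:400],None,fx=3,fy=3))
E
```

```text
time: 10.3
position: [0.557, -0.0342, 0.1395]
time: 10.8
position: [0.557, -0.0342, 0.1395]
time: 11.3
position: [0.5559, -0.0338, 0.1049]
tool_rot: [[-0.962, -0.272, -0.002], [-0.272, 0.962, 0.001], [0.002, 0.001, -1.0]]
wrist_force: [-0.1, 0.2, -0.4]
gripper_width: 0.0854
finger_force: 0.0
time: 11.8
position: [0.5435, 0.0123, 0.1066]
tool_rot: [[-0.961, -0.275, 0.0], [-0.275, 0.961, 0.0], [-0.0, 0.0, -1.0]]
wrist_force: [-0.3, 0.3, 0.3]
gripper_width: 0.0855
finger_force: 0.0
[-1.25682997e+01 -2.63324311e+00 -1.76288302e+01  7.49795106e+01
 -7.20856132e-04 -2.84958090e+01]
```

View pics/g4.png

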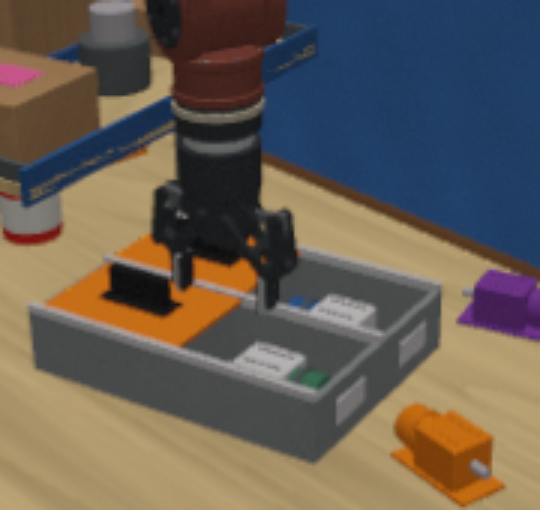

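The left finger (~px (182,280)) hangs in front of the fin, clear of the shelf. Descending to touch.

```bash
python3 -m crank '[{"dx":0,"dy":0,"dz":-5,"turn":0},{"dx":0,"dy":0,"dz":-10,"turn":0},{"dx":0,"dy":0,"dz":-13,"turn":0},{"dx":0,"dy":0,"dz":-16,"turn":0},{"dx":0,"dy":0,"dz":-16,"turn":0}]' |sed -n '2p;4p' &&
python3 -m crank '[{"dx":0,"dy":0,"dz":-1,"turn":0},{"dx":0,"dy":0,"dz":-2,"turn":0},{"dx":0,"dy":0,"dz":-3,"turn":0},{"dx":0,"dy":0,"dz":-4,"turn":0},{"dx":0,"dy":0,"dz":-4,"turn":0}]'|sed -n '2p;4p'
```

```text
position: [0.5434, 0.0108, 0.0896]
wrist_force: [0.0, 1.1, 0.8]
position: [0.5437, 0.0109, 0.0862]
wrist_force: [-0.3, 0.2, 0.8]
```

```bash
python3 -m crank '[{"dx":0,"dy":0,"dz":-1,"turn":0},{"dx":0,"dy":0,"dz":-2,"turn":0},{"dx":0,"dy":0,"dz":-3,"turn":0},{"dx":0,"dy":0,"dz":-4,"turn":0},{"dx":0,"dy":0,"dz":-4,"turn":0}]'|sed -n '2p;4p'
```

```text
position: [0.5436, 0.0109, 0.0821]
wrist_force: [0.3, 0.7, 0.4]
```

```bash
python3 -m crank '[{"dx":0,"dy":0,"dz":-0.5,"turn":0},{"dx":0,"dy":0,"dz":-1,"turn":0},{"dx":0,"dy":0,"dz":-1.5,"turn":0},{"dx":0,"dy":0,"dz":-2,"turn":0},{"dx":0,"dy":0,"dz":-2,"turn":0}]'|sed -n '2p;4p'
```

```text
position: [0.5437, 0.0109, 0.0802]
wrist_force: [0.7, 1.1, -0.3]
```

```bash
python3 -m crank '[{"dx":0,"dy":0,"dz":-0.5,"turn":0},{"dx":0,"dy":0,"dz":-1,"turn":0},{"dx":0,"dy":0,"dz":-1.5,"turn":0},{"dx":0,"dy":0,"dz":-2,"turn":0},{"dx":0,"dy":0,"dz":-2,"turn":0}]'|sed -n '2p;4p'; python3 -m crank '[{"dx":0,"dy":0,"dz":-0.5,"turn":0},{"dx":0,"dy":0,"dz":-1,"turn":0},{"dx":0,"dy":0,"dz":-1.5,"turn":0},{"dx":0,"dy":0,"dz":-2,"turn":0},{"dx":0,"dy":0,"dz":-2,"turn":0}]'|sed -n '2p;4p'
```

```text
position: [0.5437, 0.0109, 0.0782]
wrist_force: [-0.4, 0.4, -0.2]
position: [0.5437, 0.0109, 0.0762]
wrist_force: [0.2, 0.1, 0.1]
```

```bash
python3 -m crank '[{"dx":0,"dy":0,"dz":-0.5,"turn":0},{"dx":0,"dy":0,"dz":-1,"turn":0},{"dx":0,"dy":0,"dz":-1.5,"turn":0},{"dx":0,"dy":0,"dz":-2,"turn":0},{"dx":0,"dy":0,"dz":-2,"turn":0}]'|sed -n '2p;4p'; python3 -m crank '[{"dx":0,"dy":0,"dz":-0.5,"turn":0},{"dx":0,"dy":0,"dz":-0.5,"turn":0},{"dx":0,"dy":0,"dz":-1,"turn":0},{"dx":0,"dy":0,"dz":-1,"turn":0},{"dx":0,"dy":0,"dz":-1,"turn":0}]'|sed -n '2p;4,6p'
```

```text
position: [0.5437, 0.0109, 0.0742]
wrist_force: [0.4, -0.2, 0.1]
position: [0.5438, 0.0109, 0.0738]
wrist_force: [-3.3, -0.5, 5.7]
gripper_width: 0.0858
finger_force: 2.7
```

Contact. Pressing a little harder, then a short test drag.

```bash
python3 -m crank '[{"dx":0,"dy":0,"dz":-0.5,"turn":0},{"dx":0,"dy":0,"dz":-1,"turn":0},{"dx":0,"dy":0,"dz":-1.5,"turn":0},{"dx":0,"dy":0,"dz":-1.5,"turn":0},{"dx":0,"dy":0,"dz":-1.5,"turn":0}]'|sed -n '2p;4,6p'; python3 -m crank '[{"dx":0.5,"dy":-2,"dz":0,"turn":0},{"dx":1.1,"dy":-4,"dz":0,"turn":0},{"dx":1.7,"dy":-6,"dz":0,"turn":0},{"dx":2.2,"dy":-8,"dz":0,"turn":0},{"dx":2.8,"dy":-10,"dz":0,"turn":0}]'|sed -n '2p;4,6p'
cat > fin.py <<'E'
from h import *
p,d,m=snap("side")
C=cloud(d,m);th=np.radians(106);ex=np.array([np.cos(th),np.sin(th)]);ey=np.array([-ex[1],ex[0]])
s=get_state();P=np.array(s["position"][:2])-[.5944,.0564]; print("TCP case",(P@ex*1000).round(1),(P@ey*1000).round(1),"t",s["time"])
rel=C[...,:2]-[.5944,.0564]; X=rel@ex*1000;Y=rel@ey*1000;Z=C[...,2]*1000
h=cv2.cvtColor(p,cv2.COLOR_BGR2HSV)
o=(d>0)&(h[...,0]>5)&(h[...,0]<20)&(h[...,1]>180)&(Z>60)&(Z<85)&(Y>5)&(Y<118)&(abs(X)<200)
print("cover X",np.percentile(X[o],[1,99]).round(1),"j~",round(155-np.percentile(X[o],99)+7,1))
o=(d>0)&(h[...,2]<60)&(Z>85)&(Z<108)&(Y>40)&(Y<85)&(abs(X)<170)
if o.sum()>5: print("fin X",np.percentile(X[o],[2,98]).round(1))
W=(d>0)&(Z>58)&(Z<85); q=W&(abs(Y)<100)&(X<-140)&(X>-190); print("case right",np.percentile(X[q],[2,50]).round(1))
cv2.imwrite("pics/last.png",cv2.resize(p[90:260,220:400],None,fx=3,fy=3))
E
python3 fin.py
```

```text
position: [0.544, 0.0109, 0.0736]
wrist_force: [-7.6, -1.3, 17.0]
gripper_width: 0.0853
finger_force: 8.6
position: [0.5466, 0.0015, 0.0735]
wrist_force: [-7.3, 3.5, 17.5]
gripper_width: 0.0853
finger_force: 8.8
TCP case -39.9 61.0 t 16.9
cover X [-18.5 145.2] j~ 16.8
fin X [-97.6  92.9]
case right [-164.7 -160.3]
```

It follows 1:1 and the case is still. Continuing the drag by 45 mm.

```bash
python3 -m crank '[{"dx":1.2,"dy":-4.3,"dz":0,"turn":0},{"dx":2.5,"dy":-8.6,"dz":0,"turn":0},{"dx":3.7,"dy":-13,"dz":0,"turn":0},{"dx":5,"dy":-17.3,"dz":0,"turn":0},{"dx":6.2,"dy":-21.6,"dz":0,"turn":0}]'|sed -n '2p;4p';python3 -m crank '[{"dx":1.2,"dy":-4.3,"dz":0,"turn":0},{"dx":2.5,"dy":-8.6,"dz":0,"turn":0},{"dx":3.7,"dy":-13,"dz":0,"turn":0},{"dx":5,"dy":-17.3,"dz":0,"turn":0},{"dx":6.2,"dy":-21.6,"dz":0,"turn":0}]'|sed -n '2p;4p'; python3 fin.py
```

```text
position: [0.5529, -0.0201, 0.0736]
wrist_force: [-8.3, 4.5, 17.2]
position: [0.559, -0.0418, 0.0736]
wrist_force: [-7.3, 2.7, 16.6]
TCP case -85.4 61.0 t 17.95
cover X [-62.3  99.3] j~ 62.7
fin X [-141.9   48.1]
case right [-165.2 -160.8]
```

Cover is about 62 mm along and the case is unmoved. Lifting, turning back and gripping the fin's exposed end.

```bash
python3 -m crank '[{"dx":0,"dy":0,"dz":4,"turn":0},{"dx":0,"dy":0,"dz":20,"turn":0},{"dx":0,"dy":0,"dz":40,"turn":0},{"dx":0,"dy":0,"dz":60,"turn":-6},{"dx":0,"dy":0,"dz":69,"turn":-14}]' |head -2 &&
python3 -m crank '[{"dx":0,"dy":0,"dz":0,"turn":-8},{"dx":0,"dy":0,"dz":0,"turn":-16},{"dx":0,"dy":0,"dz":0,"turn":-24},{"dx":0,"dy":0,"dz":0,"turn":-32},{"dx":0,"dy":0,"dz":0,"turn":-40}]' |head -2 &&
python3 -m crank '[{"dx":0,"dy":0,"dz":0,"turn":-8},{"dx":0,"dy":0,"dz":0,"turn":-16},{"dx":0,"dy":0,"dz":0,"turn":-24},{"dx":0,"dy":0,"dz":0,"turn":-32},{"dx":0,"dy":0,"dz":0,"turn":-36}]' |head -2 &&
python3 -m crank '[{"dx":-6,"dy":20,"dz":0,"turn":0},{"dx":-12,"dy":42,"dz":0,"turn":0},{"dx":-17,"dy":60,"dz":0,"turn":0},{"dx":-19.6,"dy":68.2,"dz":0,"turn":0},{"dx":-19.6,"dy":68.2,"dz":0,"turn":0}]'; python3 fin.py
```

```text
time: 18.45
position: [0.5599, -0.0426, 0.1438]
time: 18.95
position: [0.5591, -0.0423, 0.1418]
time: 19.45
position: [0.5591, -0.0423, 0.1417]
time: 19.95
position: [0.5394, 0.0266, 0.1415]
tool_rot: [[-0.275, 0.962, 0.001], [0.962, 0.275, -0.0], [-0.0, 0.001, -1.0]]
wrist_force: [0.6, -0.5, 0.4]
gripper_width: 0.0857
finger_force: 0.0
TCP case -14.2 61.1 t 20.0
cover X [-62.2  98.9] j~ 63.1
fin X [-15.5  48. ]
case right [-164.6 -160.2]
```

View pics/last.png

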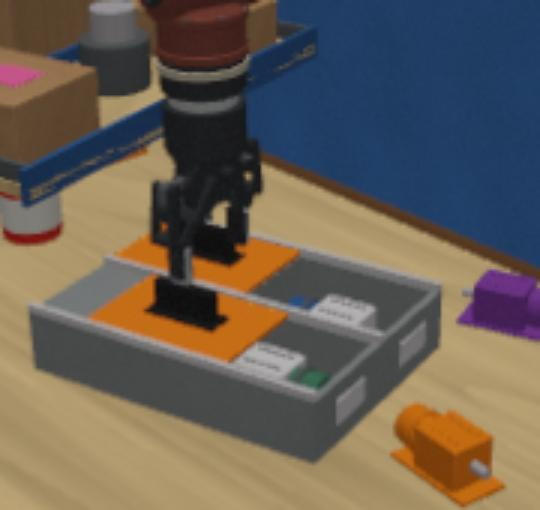

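The cover is part out, with the fin just below the fingers (px (155–225, 300)). Descend and grip.

```bash
python3 -m crank '[{"dx":-1,"dy":4,"dz":-12,"turn":0},{"dx":-1,"dy":4,"dz":-24,"turn":0},{"dx":-1,"dy":4,"dz":-35,"turn":0},{"dx":-1,"dy":4,"dz":-44,"turn":0},{"dx":-1,"dy":4,"dz":-46,"turn":0}]' |sed -n '2p;4p' &&
python3 -m crank '[{"dx":0,"dy":0,"dz":0,"turn":0},{"dx":0,"dy":0,"dz":0,"turn":0},{"dx":0,"dy":0,"dz":0,"turn":0},{"dx":0,"dy":0,"dz":0,"turn":0},{"dx":0,"dy":0,"dz":0,"turn":0}]' 0 &&
python3 -m crank '[{"dx":0,"dy":0,"dz":0,"turn":0},{"dx":0,"dy":0,"dz":0,"turn":0},{"dx":0,"dy":0,"dz":0,"turn":0},{"dx":0,"dy":0,"dz":0,"turn":0},{"dx":0,"dy":0,"dz":0,"turn":0}]'
```

```text
position: [0.5374, 0.0299, 0.0929]
wrist_force: [-0.1, -0.2, -0.0]
time: 21.0
position: [0.5406, 0.0303, 0.0957]
tool_rot: [[-0.274, 0.962, 0.005], [0.962, 0.274, 0.001], [-0.0, 0.005, -1.0]]
wrist_force: [22.2, 6.9, -16.5]
gripper_width: 0.0124
finger_force: 11.2
time: 21.5
position: [0.5407, 0.0304, 0.0958]
tool_rot: [[-0.274, 0.962, 0.005], [0.962, 0.274, 0.001], [-0.0, 0.006, -1.0]]
wrist_force: [11.2, 4.0, -3.0]
gripper_width: 0.0113
finger_force: 59.7
```

Gripped. Pulling steadily, easing the small sideways offset.

```bash
python3 -m crank '[{"dx":2.5,"dy":-3.9,"dz":0.5,"turn":0},{"dx":5,"dy":-11.5,"dz":1,"turn":0},{"dx":7.5,"dy":-19,"dz":1,"turn":0},{"dx":10,"dy":-27,"dz":1,"turn":0},{"dx":12.5,"dy":-35,"dz":1,"turn":0}]' |sed -n '2p;4,6p' &&
python3 -m crank '[{"dx":2.2,"dy":-7.7,"dz":0,"turn":0},{"dx":4.4,"dy":-15.4,"dz":0,"turn":0},{"dx":6.6,"dy":-23,"dz":0,"turn":0},{"dx":8.8,"dy":-30.7,"dz":0,"turn":0},{"dx":11,"dy":-38.4,"dz":0,"turn":0}]' |sed -n '2p;4,6p'; python3 fin.py
```

```text
position: [0.5507, -0.0042, 0.0957]
wrist_force: [-0.0, 6.1, 0.6]
gripper_width: 0.0106
finger_force: 60.3
position: [0.5617, -0.0426, 0.0957]
wrist_force: [-0.0, 6.1, -0.3]
gripper_width: 0.0108
finger_force: 60.2
TCP case -87.4 58.7 t 22.55
cover X [-138.7   22.5] j~ 139.5
fin X [-97.  -28.5]
case right [-165.1 -160.4]
```

```bash
python3 -m crank '[{"dx":0.8,"dy":-2.9,"dz":0,"turn":0},{"dx":1.6,"dy":-5.8,"dz":0,"turn":0},{"dx":2.5,"dy":-8.6,"dz":0,"turn":0},{"dx":3.3,"dy":-11.5,"dz":0,"turn":0},{"dx":4,"dy":-14,"dz":0,"turn":0}]' |sed -n '2p;4,6p' &&
python3 -m crank '[{"dx":0.2,"dy":-0.7,"dz":0,"turn":0},{"dx":0.4,"dy":-1.4,"dz":0,"turn":0},{"dx":0.6,"dy":-2.1,"dz":0,"turn":0},{"dx":0.8,"dy":-2.9,"dz":0,"turn":0},{"dx":0.8,"dy":-2.9,"dz":0,"turn":0}]' |sed -n '2p;4,6p'; python3 fin.py
```

```text
position: [0.5657, -0.0565, 0.0958]
wrist_force: [0.1, 5.7, -1.0]
gripper_width: 0.011
finger_force: 60.3
position: [0.5666, -0.0595, 0.0957]
wrist_force: [1.0, 4.8, -1.0]
gripper_width: 0.0109
finger_force: 60.2
TCP case -103.7 58.7 t 23.6
cover X [-156.     5.4] j~ 156.6
fin X [-114.9  -46.1]
case right [-164.5 -156.4]
```

```bash
python3 -m crank '[{"dx":0.2,"dy":-0.7,"dz":0,"turn":0},{"dx":0.4,"dy":-1.4,"dz":0,"turn":0},{"dx":0.6,"dy":-2,"dz":0,"turn":0},{"dx":0.6,"dy":-2,"dz":0,"turn":0},{"dx":0.6,"dy":-2,"dz":0,"turn":0}]' |sed -n '2p;4p' &&
python3 -m crank '[{"dx":0.2,"dy":-0.7,"dz":0,"turn":0},{"dx":0.4,"dy":-1.4,"dz":0,"turn":0},{"dx":0.4,"dy":-1.4,"dz":0,"turn":0},{"dx":0.4,"dy":-1.4,"dz":0,"turn":0},{"dx":0.4,"dy":-1.4,"dz":0,"turn":0}]' |sed -n '2p;4p'
```

```text
position: [0.5671, -0.0616, 0.0957]
wrist_force: [1.6, 4.9, -1.2]
position: [0.5676, -0.063, 0.0957]
wrist_force: [1.3, 5.2, -1.3]
```

```bash
python3 -m crank '[{"dx":0.2,"dy":-0.7,"dz":0,"turn":0},{"dx":0.4,"dy":-1.4,"dz":0,"turn":0},{"dx":0.4,"dy":-1.4,"dz":0,"turn":0},{"dx":0.4,"dy":-1.4,"dz":0,"turn":0},{"dx":0.4,"dy":-1.4,"dz":0,"turn":0}]' |sed -n '2p;4p'; python3 fin.py
```

```text
position: [0.5676, -0.0632, 0.0957]
wrist_force: [-0.6, 10.8, 2.1]
TCP case -107.6 58.7 t 25.15
cover X [-160.     1.8] j~ 160.2
fin X [-119.5  -49.7]
case right [-164.6 -158.7]
```

```bash
python3 -m crank '[{"dx":0.2,"dy":-0.7,"dz":0,"turn":0},{"dx":0.4,"dy":-1.4,"dz":0,"turn":0},{"dx":0.4,"dy":-1.4,"dz":0,"turn":0},{"dx":0.4,"dy":-1.4,"dz":0,"turn":0},{"dx":0.4,"dy":-1.4,"dz":0,"turn":0}]' |sed -n '2p;4p'; python3 fin.py
```

```text
position: [0.5676, -0.0632, 0.0957]
wrist_force: [-3.2, 18.0, 5.2]
TCP case -107.6 58.7 t 25.7
cover X [-159.9    0. ] j~ 162.0
fin X [-119.5  -50.2]
case right [-164.7 -158.7]
```

The stop is reached: force rose from 5 to 18 N with no motion. Relaxing, letting go and rising.

```bash
python3 -m crank '[{"dx":-0.3,"dy":1,"dz":0,"turn":0},{"dx":-0.5,"dy":1.8,"dz":0,"turn":0},{"dx":-0.5,"dy":1.8,"dz":0,"turn":0},{"dx":-0.5,"dy":1.8,"dz":0,"turn":0},{"dx":-0.5,"dy":1.8,"dz":0,"turn":0}]' |sed -n '2p;4p' &&
python3 -m crank '[{"dx":0,"dy":0,"dz":0,"turn":0},{"dx":0,"dy":0,"dz":0,"turn":0},{"dx":0,"dy":0,"dz":0,"turn":0},{"dx":0,"dy":0,"dz":0,"turn":0},{"dx":0,"dy":0,"dz":0,"turn":0}]' 0.5 |sed -n '4,6p' &&
python3 -m crank '[{"dx":0,"dy":0,"dz":10,"turn":0},{"dx":0,"dy":0,"dz":30,"turn":0},{"dx":0,"dy":0,"dz":60,"turn":0},{"dx":0,"dy":0,"dz":90,"turn":0},{"dx":0,"dy":0,"dz":120,"turn":0}]'|sed -n '2p;4,6p'; python3 -m crank '[{"dx":0,"dy":0,"dz":20,"turn":0},{"dx":0,"dy":0,"dz":20,"turn":0},{"dx":0,"dy":0,"dz":20,"turn":0},{"dx":0,"dy":0,"dz":20,"turn":0},{"dx":0,"dy":0,"dz":20,"turn":0}]'|sed -n '2p;4,6p'; python3 fin.py
```

```text
position: [0.5676, -0.0632, 0.0957]
wrist_force: [-0.6, 9.4, 0.8]
wrist_force: [0.2, -0.4, -0.2]
gripper_width: 0.043
finger_force: 0.0
position: [0.5679, -0.0648, 0.2179]
wrist_force: [1.0, -0.4, -0.2]
gripper_width: 0.0425
finger_force: 0.0
position: [0.5674, -0.0646, 0.2347]
wrist_force: [1.0, 0.1, -0.2]
gripper_width: 0.0427
finger_force: 0.0
TCP case -108.9 59.2 t 27.75
cover X [-159.7    2. ] j~ 160.0
fin X [-113.3  -49.7]
case right [-164.9 -158.6]
```

View pics/last.png

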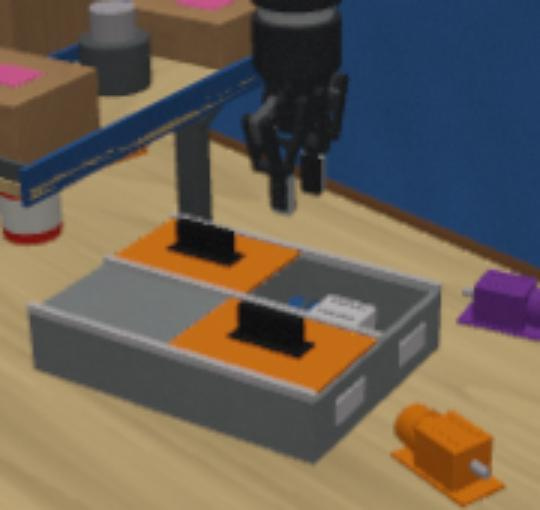

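The near cover is shut to the end wall (px ~(375,345)). Checking the far cover hasn't moved before handing in.

```bash
sed -i 's/^print("cover X"/f=(d>0)\&(h[...,0]>5)\&(h[...,0]<20)\&(h[...,1]>180)\&(Z>60)\&(Z<85)\&(Y<-5)\&(Y>-118)\&(abs(X)<200); print("far",np.percentile(X[f],[1,99]))\n&/' fin.py; python3 fin.py; python3 - <<'E'
from h import *
z=np.load("s1.npz")
a=z["p"][155:185,260:320];b=snap("side")[0][155:185,260:320]
print(cv2.absdiff(a,b).mean())
E
```

```text
TCP case -109.0 59.2 t 27.8
far [ -2.44282734 159.80975649]
cover X [-160.2    1.2] j~ 160.8
fin X [-113.  -50.]
case right [-165.  -158.9]
27.940555555555555
```

Far cover is still parked (X from -2 to 160).

```bash
python3 -c "
from workcell import *;print(finish_job())"
```

```text
the job is handed in; nothing more can be done
None
```

The job is handed in: the green motor lies flat in the pink-lined near bay and its cover is pulled shut to the stop. The far cover is still parked, the case showed no measurable movement, and the verdict wasn't shown.

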